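# Cap the vise anvil and hold the spring jaw open at the red mark

### The job

Get the small bearing vise ready for a part: pick up the orange jaw pad and slip it over the steel anvil bar at the far end of the vise, centred and fully down, and let go of it. Then take the black pull handle and draw the spring-loaded jaw back until its yellow pointer stands over the red mark on the scale, and finish while still holding it there, because the spring closes the jaw as soon as it is released. Leave the other things on the table where they are.

Things in the scene. Friction and masses are not known exactly. Their poses are not given: they have to be found in the camera images.
- vise: Bearing vise with a blue base plate 240 x 110 x 15 mm, fixed to the table. Origin on the table top; the plate reaches from x = -155 mm to x = +85 mm and y = -55 to +55 mm in its own axes. Own +x points along the vise from the pull handle to the anvil bar (roughly away from the robot), +y to the side with the scale, z up; it stands at any yaw within about 0.3 rad.
- anvil_top (a point): Middle of the top face of the fixed anvil bar: a flat steel bar 12 mm thick (along x), 92 mm long (along y), 15 mm high, top 60 mm above the table, on two end posts no thicker than itself; at x = +60 mm of the vise, axes as the vise. Under the bar the blue cross block is no higher than 32 mm. The closed spring jaw (60 mm wide, top 50 mm above the table) stands 19 mm before the bar's near face.
- jaw_slide: The sliding part of the vise: dark carriage (74 mm wide, top 41 mm above the table), push rod, steel jaw plate, black pull handle and yellow pointer. It slides only along the vise's x axis: from home (spring closed) up to 65 mm towards the vise's -x. The spring pulls it home with about 6 N at home, growing 1.5 N per 10 mm (13.5 N at 50 mm). Its body origin coincides with the vise's origin at home and moves along with it.
- pull_bar (a point): Middle of the horizontal cross bar of the black pull handle, a 12 mm round bar along the vise's y axis, centre 88 mm above the table, on two uprights 64 mm apart (52 mm free between them, 41 mm free under the bar). At x = -45 mm of the vise when the jaw is home; moves with the slide; axes as the vise. Can be straddled and pinched from above, fingers closing along the vise's x axis.
- pointer_tip (a point): Tip of the thin yellow pointer (3 mm wide) on the slide, 36.5 mm above the table over the black scale rail; at x = -30 mm, y = +48 mm of the vise when home; moves with the slide.
- mark_rider: Red mark clamped on the black scale rail, a band 10 mm long along the vise's x axis, 13 mm wide. Origin in the middle of the band, on the rail's top 30 mm above the table, axes as the vise. It lies 25 to 50 mm towards the vise's -x from the pointer's home position and stays where it is; the pointer passes 2.5 mm above it. The pointer is at the mark when both have the same x in the vise's axes (within 5 mm, half the band).
- jaw_pad: Orange slip-on jaw pad, loose, about 80 to 170 g: an inverted U 50 mm long (own y), 28 mm wide outside (own x), with an upright tab on top; 56 mm high in all. Origin midway between the feet of its legs. Starts standing on its legs on the table, within 0.6 rad of the world axes. The slot between the legs is 20 mm wide, open at both ends; the slot's roof is 24 mm above the feet, the roof's upper face 29 mm. It fits the anvil bar either way round.
- pad_tab (a point): Middle of the jaw pad's tab, where it is gripped: the tab is 10 mm thick (own x), 36 mm long (own y) and reaches from 13 mm below to 14 mm above this point. 42 mm above the feet, 18 mm above the slot's roof: on the anvil bar, fully down, it lies 18 mm above anvil_top.
- bearing_cone: Bystander: loose bearing cone, 50 mm across, 18 mm high.
- bearing_20: Bystander: another loose bearing cone, 50 mm across, 18 mm high.
- tape_roll: Bystander: roll of brown tape lying flat, 94 mm across, 24 mm high.
- parts_brush: Bystander: brush, 196 mm long, 12 mm high.
- marker: Bystander: black and red marker, 132 mm long, 17 mm thick.

How it is judged:
On the way, in this order (a step that is already met when the one before it is completed fails the run):
1. the pad sits fully down and centred over the anvil bar, let go, the jaw still closed (x of pad_tab in the frame of anvil_top between -0.006 and 0.006 m and y of pad_tab in the frame of anvil_top between -0.014 and 0.014 m and z of pad_tab in the frame of anvil_top between 0.014 and 0.0215 m and angle between pad_tab's own z axis and vertical below 0.12 rad and angle between the y axis of pad_tab and the y axis of anvil_top, either way round below 0.25 rad and contact force between the fingers and jaw_pad below 0.3 N and x of pointer_tip in the frame of vise above -0.038 m), for 0.3 s.
2. the jaw is pulled back until the pointer is over the red mark (x of pointer_tip in the frame of mark_rider between -0.005 and 0.005 m and contact force between the fingers and jaw_slide above 1 N), for 0.3 s.
At the end, for the whole second after the job is handed in: Pad released on the anvil bar: within 6 mm across and 14 mm along it, down within 4 mm, level within 0.12 rad, aligned within 0.25 rad. Pointer within 5 mm of the red mark's middle, slide at rest, held there by the fingers against the spring (over 1 N) (all of step 2 and x of pad_tab in the frame of anvil_top between -0.006 and 0.006 m and y of pad_tab in the frame of anvil_top between -0.014 and 0.014 m and z of pad_tab in the frame of anvil_top between 0.014 and 0.0215 m and angle between pad_tab's own z axis and vertical below 0.12 rad and angle between the y axis of pad_tab and the y axis of anvil_top, either way round below 0.25 rad and contact force between the fingers and jaw_pad below 0.3 N and linear speed of jaw_slide below 0.02 m/s); the arm keeps its last pose, push and grip.
It fails at once if one of the bystanders is moved more than 20 mm (distance of any of bearing_cone, bearing_20, tape_roll, parts_brush, marker from where it was at the start of the episode above 0.02 m).
It also fails if it takes over 54 s, if anything falls off the work surface, if the arm or the gripper's body presses on something with over 40 N, if the wrist force passes 120 N, or if a joint passes its speed limit or range.

### The arm

A 7-joint arm with a two-finger parallel gripper is mounted at the origin on a cart in front of the work surface, level with it; the furniture and walls round the work are solid. World frame = base frame: x ahead of the robot, y to its left, z up, the work surface at z = 0. Lengths are in m, angles in rad, forces in N, time in s.
With the tool pointing down it reaches from about 0.4 to 0.9 m from the base axis. Payload 5.6 kg.
Tool frame: the origin (TCP) lies at the very end of the fingers, on their centre line; the grasp point (between the pads) lies 19 mm behind it; z points along the fingers, y is the line along which they close (so a half turn about z gives the same grasp; the last joint's range is limited). The gripper opens to 92 mm and grips with 3 to 60 N. Pads are 20 mm wide; open, the fingers measure 128 mm over their backs; the gripper's body (75 mm by 189 mm) begins 69 mm behind the grasp point.
Start: joints at [-1.232, 0.468, -0.012, 1.603, 0.006, 1.071, -0.056], TCP at [0.242, 0.603, 0.215] pointing down, gripper open.
Joint ranges: [-2.53, 2.53], [-0.31, 2.02], [-1.57, 1.55], [0.28, 2.44], [-1.29, 4.43], [0.15, 1.84], [-2.92, 2.92]. Speed limits (rad/s): [2.57, 2.57, 3.14, 3.14, 3.14, 3.14, 3.14].

### API

Orientations are given as a unit quaternion [w, x, y, z].
In Python, from rig import bot, viewer, order gives the robot as it stands.
- The arm moves only by the tool servo_tool, never from a script. Its argument "plan" is a list of rows, each an object of numbers: "hand": the finger opening in m, from 0 to 0.0919; "x", "y", "z": the shift along the tool's x, y, z in m; "roll": the turn about the tool's z in degrees. A call has 1 to 20 rows; each row is the pose to reach, as a shift and turn from the pose commanded when the call began, along the tool's axes at that moment; what a row does not reach only later rows make up. A row lasts 1/8 s, in which the tool goes at most 62.5 mm and 10.7 degrees, less where a joint would pass 70% of its speed; a pose out of reach is approached as far as the arm can. A call with a gripper value outside its range is refused whole. The fingers move at their own pace and stop on an object; "force" is the grip in N (left out, the last holds). Time passes only in rows, so rows that repeat a pose let the fingers close. It gives the time, the measured TCP pose, the force, the opening and the grip force at its end, in the units of the state.
- bot.state(): the state, without advancing time (a new reading comes with each control period).
- viewer.snapshot(name): name is "side" or "top"; returns (picture, depth): 400x640x3 uint8, blue, green, red; 400x640 float32, m along the optical axis (not along the pixel's ray), 0 where there is no reading.
- viewer.camera_params(name): a dict with "K" (3x3 intrinsics, pixels), "rvec" (rotation vector, rad) and "tvec" (3), from world to camera coordinates, as OpenCV has them. Camera axes: x right, y down, z forward; pixel columns grow to the right and rows downward; lengths in m; the calibration is good to about 2 mm. A picture is of the moment at which its call begins. camera_params takes no time and is no camera call.
- order.hand_in(): hands the job in; it is judged then, once.
The state is a dict: "t": time; "joints": joint angles; "joint_vel": joint speeds; "effort": joint torques, N m; "eef_pos": TCP position; "ee_rot": TCP orientation; "ft_force": force on the tool from outside, world axes, zero at the start; "wrist_torque": the same for the moment, N m; "width": finger opening in m; "grip_force": force on a finger pad.
Only numpy, scipy, OpenCV 4.12 (cv2) and the standard library are available. Lean on these libraries where they do the work, as an engineer would, in place of code of your own. Each camera call takes 0.05 s, during which the arm holds its last target. There are 200 camera calls.

## Working session

There is one attempt and no reset: what is moved stays moved. The work goes in short steps, Python scripts to look and compute and a tool call to move; the robot and the scene stay as the last step left them, time stands still between calls to the robot, and variables do not carry over. Pictures are saved under pics/ and viewed, at most 10 in all, crops included, and the job is handed in when it is done.

Besides the shell and the picture viewer there is one more tool, called after "Request:" by a JSON object that holds its "fn" and its "kwargs", one argument or row to a line. servo_tool: Moves the arm, as the interface text tells. Its arguments: {"type":"object","properties":{"plan":{"type":"array","items":{"type":"object","properties":{"hand":{"type":"number"},"x":{"type":"number"},"y":{"type":"number"},"z":{"type":"number"},"roll":{"type":"number"}}}},"force":{"type":"number"}},"required":["plan"]}

```bash
mkdir -p pics; ls
python3 - <<'E'
from rig import bot,viewer
import cv2,numpy as np
s=bot.state();print({k:np.round(v,3).tolist() for k,v in s.items()})
for n in("side","top"):
    p,d=viewer.snapshot(n);cv2.imwrite(f"pics/{n}0.png",p);np.save(f"{n}0.npy",d)
    c=viewer.camera_params(n);R=cv2.Rodrigues(np.array(c["rvec"]))[0]
    print(n,c["K"],"cam",-R.T@np.array(c["tvec"]).ravel(),R.round(2).tolist())
E
```

```text
pics
{'t': 0.0, 'joints': [-1.232, 0.468, -0.012, 1.604, 0.006, 1.071, -0.056], 'joint_vel': [-0.001, 0.001, -0.001, -0.001, 0.0, 0.0, 0.001], 'effort': [0.0, -52.058, -0.013, -24.374, -0.057, 0.017, 0.0], 'eef_pos': [0.242, 0.603, 0.214], 'ee_rot': [-0.0, 0.19, 0.982, -0.001], 'ft_force': [-0.734, -0.59, 1.073], 'wrist_torque': [-0.049, -0.022, 0.01], 'grip_force': 0.0, 'width': 0.092}
side [[444.64252489   0.         326.86198425]
 [  0.         444.64252489 201.81084462]
 [  0.           0.           1.        ]] cam [ 0.04370886 -1.00219631  0.7563413 ] [[0.9, -0.44, 0.01], [-0.23, -0.5, -0.84], [0.37, 0.75, -0.55]]
top [[375.57290692   0.         326.58781466]
 [  0.         375.57290692 194.65748154]
 [  0.           0.           1.        ]] cam [ 0.44583222 -0.06205419  1.2086594 ] [[0.03, -1.0, 0.0], [-1.0, -0.03, -0.05], [0.05, -0.0, -1.0]]
```

View pics/top0.png

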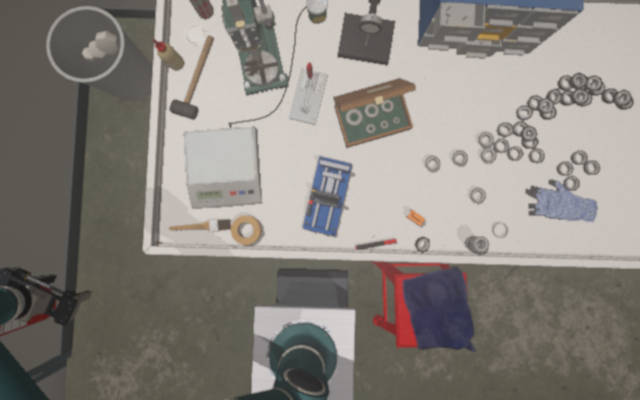

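View pics/side0.png

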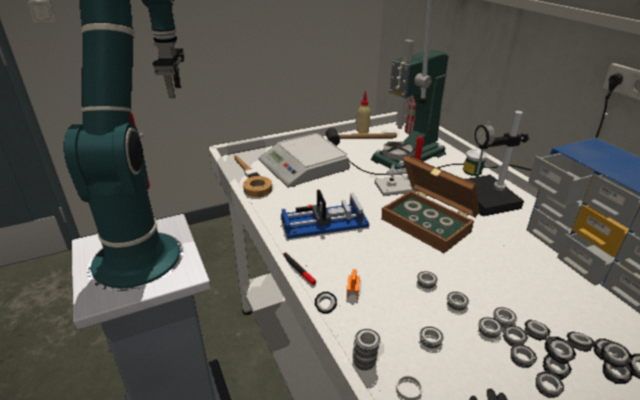

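The top view shows the vise at about (328,196), with its handle end at the bottom, and the orange pad at (415,216). The bystanders are the marker at (376,244), cones at (422,244) and (478,244), and the tape at (246,230). The side view shows the vise at (325,215) and the pad at (354,285).

```bash
cat > h.py <<'E'
import numpy as np,cv2
from rig import bot,viewer
def cam(n):
    c=viewer.camera_params(n);return np.array(c["K"]),cv2.Rodrigues(np.array(c["rvec"]))[0],np.array(c["tvec"]).ravel()
def ray(n,uv,z):
    K,R,t=cam(n);uv=np.atleast_2d(uv).astype(float)
    d=(R.T@np.linalg.inv(K)@np.c_[uv,np.ones(len(uv))].T).T;o=-R.T@t
    return o+d*((z-o[2])/d[:,2])[:,None]
def proj(n,P):
    K,R,t=cam(n);return cv2.projectPoints(np.atleast_2d(P).astype(float),R,t,K,None)[0][:,0]
def cloud(n,d,m):
    K,R,t=cam(n);v,u=np.nonzero(m&(d>0));z=d[v,u]
    return (np.c_[(u-K[0,2])/K[0,0]*z,(v-K[1,2])/K[1,1]*z,z]-t)@R
def hsv(p):return cv2.cvtColor(p,cv2.COLOR_BGR2HSV)
def omask(p,box):
    m=cv2.inRange(hsv(p),(5,150,100),(18,255,255));o=np.zeros_like(m);x0,y0,x1,y1=box
    o[y0:y1,x0:x1]=m[y0:y1,x0:x1];return o>0
def rect(P):
    c,(w,h),a=cv2.minAreaRect(P[:,:2].astype(np.float32)*1000);return c,(w,h),a
E
python3 - <<'E'
from h import *
for n,ob,vb in(("top",(395,200,435,235),(295,150,360,240)),("side",(340,262,370,305),(270,180,380,240))):
    p=cv2.imread(f"pics/{n}0.png");d=np.load(f"{n}0.npy")
    m=omask(p,ob);P=cloud(n,d,m);print(n,"pad",m.sum(),np.percentile(P,[2,50,98],axis=0).round(3).tolist())
    T=P[P[:,2]>.035];print(" tab",len(T),T.mean(0),rect(T)," all",rect(P))
    b=cv2.inRange(hsv(p),(100,120,60),(125,255,255));q=np.zeros_like(b);x0,y0,x1,y1=vb;q[y0:y1,x0:x1]=b[y0:y1,x0:x1]
    P=cloud(n,d,q>0);L=P[P[:,2]<.022];print(" base",len(L),L[:,2].mean(),rect(L))
    w=d[y0:y1,x0:x1]
    A=np.zeros(d.shape,bool);A[y0:y1,x0:x1]=1;P=cloud(n,d,A);H=P[(P[:,2]>.075)];print(" bar",len(H),H.mean(0) if len(H) else 0,rect(H) if len(H)>2 else 0)
    x0,y0,x1,y1=vb
    cv2.imwrite(f"pics/{n}c.png",cv2.resize(p[y0-5:y1+5,x0-5:x1+85],None,fx=4,fy=4,interpolation=cv2.INTER_CUBIC))
E
```

```text
top pad 1 [[0.443, -0.359, 0.05], [0.443, -0.359, 0.05], [0.443, -0.359, 0.05]]
 tab 1 [ 0.44332516 -0.35889074  0.050082  ] ((443.3251647949219, -358.8907470703125), (0.0, 0.0), 0.0)  all ((443.3251647949219, -358.8907470703125), (0.0, 0.0), 0.0)
 base 0 nan ((0.0, 0.0), (0.0, 0.0), 0.0)
 bar 99 [ 0.49937506 -0.06144096  0.0915341 ] ((499.4053649902344, -61.436309814453125), (74.5840835571289, 11.608004570007324), 77.72662353515625)
side pad 198 [[0.425, -0.37, 0.013], [0.441, -0.354, 0.03], [0.465, -0.326, 0.057]]
 tab 68 [ 0.44051312 -0.3508994   0.05070886] ((442.8897705078125, -346.0565185546875), (30.640722274780273, 11.224316596984863), 56.98604202270508)  all ((445.7992858886719, -343.9815368652344), (51.530601501464844, 25.485170364379883), 56.627681732177734)
 base 874 0.013498180063783947 ((501.63592529296875, -76.17393493652344), (86.7448959350586, 233.37799072265625), 78.01887512207031)
 bar 90 [ 0.49381171 -0.06584201  0.08961893] ((495.58782958984375, -62.228790283203125), (72.29908752441406, 11.620837211608887), 79.04419708251953)<stdin>:7: RuntimeWarning: Mean of empty slice.
  ret = ret.dtype.type(ret / rcount)
```

View pics/topc.png

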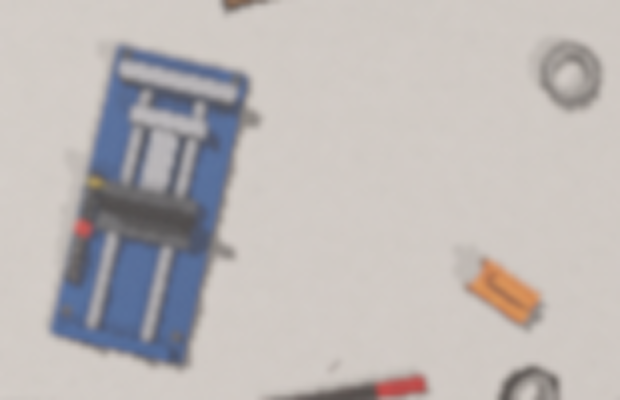

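View pics/sidec.png

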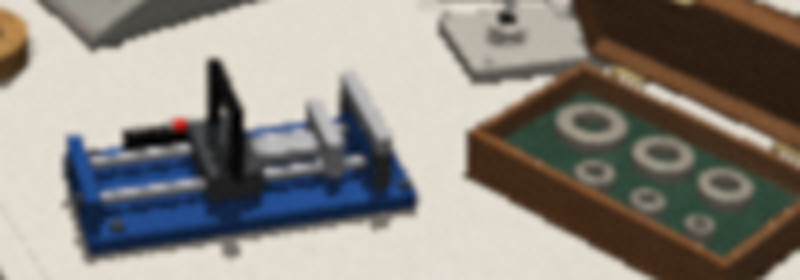

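The top crop shows the anvil bar from (118,68) to (240,93), the yellow pointer at (95,183), the red mark at (84,229) and the pad from (478,265) to (540,318). I'll measure these with masks.

Run:
```python
from h import *
p=cv2.imread("pics/top0.png");d=np.load("top0.npy");H=hsv(p)
def box(m,b):
    o=np.zeros_like(m);x0,y0,x1,y1=b;o[y0:y1,x0:x1]=m[y0:y1,x0:x1];return o
m=box(cv2.inRange(H,(5,100,80),(22,255,255)),(395,200,435,235));print("orange",(m>0).sum())
v,u=np.nonzero(m);P=cloud("top",d,m>0)
print("pad rays@.029",rect(ray("top",np.c_[u,v],.03)),"z",np.percentile(P[:,2],[5,50,95]))
T=P[P[:,2]>.042];print("tab",len(T),rect(T),T.mean(0))
m=box(cv2.inRange(H,(100,60,40),(125,255,255)),(295,150,360,242))
m=cv2.morphologyEx(m,cv2.MORPH_CLOSE,np.ones((15,15)))
c=max(cv2.findContours(m,0,2)[0],key=cv2.contourArea)[:,0]
cc,(w,h),a=rect(ray("top",c,.015));print("base",cc,w,h,a)
A=box(np.full_like(m,255),(295,150,360,242))
P=cloud("top",d,A>0)
for lo,hi in((.053,.066),(.075,.1)):
    Q=P[(P[:,2]>lo)&(P[:,2]<hi)];print(lo,len(Q),Q.mean(0),rect(Q))
    if lo<.06:
        Q=Q[Q[:,0]>.56];print("  anvil",len(Q),Q.mean(0),rect(Q))
for nm,lo,hi,z,b in(("yellow",(20,90,90),(35,255,255),.0365,(295,180,325,200)),("red",(0,120,80),(8,255,255),.03,(295,190,325,215))):
    for n in("top","side"):
        q=cv2.imread(f"pics/{n}0.png");bb=b if n=="top" else (270,185,340,240)
        m=box(cv2.inRange(hsv(q),lo,hi),bb);v,u=np.nonzero(m)
        if len(u):print(nm,n,len(u),u.mean(),v.mean(),ray(n,[[u.mean(),v.mean()]],z).round(4))
```

```text
orange 128
pad rays@.029 ((447.0202331542969, -344.9439392089844), (48.352779388427734, 26.21427345275879), 57.9238395690918) z [0.02506421 0.0299313  0.0568874 ]
tab 48 ((448.32354736328125, -345.2409973144531), (35.321311950683594, 10.660475730895996), 54.002479553222656) [ 0.44833938 -0.34413789  0.05327633]
base (507.5532531738281, -64.35923767089844) 105.4323501586914 234.5277862548828 78.58784484863281
0.053 123 [ 0.59916083 -0.08241924  0.05846554] ((550.8591918945312, -72.07035827636719), (90.45096588134766, 116.57040405273438), 78.38123321533203)
  anvil 121 [ 0.60089949 -0.08279217  0.05849269] ((587.4493408203125, -79.5937271118164), (90.45096588134766, 41.8592643737793), 78.38123321533203)
0.075 99 [ 0.49937506 -0.06144096  0.0915341 ] ((499.4053649902344, -61.436309814453125), (74.5840835571289, 11.608004570007324), 77.72662353515625)
yellow top 4 313.5 190.5 [[ 0.5218 -0.0215  0.0365]]
red top 4 310.5 201.5 [[ 0.4873 -0.013   0.03  ]]
red side 9 309.3333333333333 206.11111111111111 [[ 0.4839 -0.0099  0.03  ]]
```

```bash
cat >> h.py <<'E'
from scipy.spatial.transform import Rotation as Ro
def shift(*wps):
    s=bot.state();q=s["ee_rot"];R=Ro.from_quat([q[1],q[2],q[3],q[0]]).as_matrix();p=np.array(s["eef_pos"])
    h=np.degrees(np.arctan2(R[1,1],R[0,1]));print("tcp",p.round(4),"heading",round(h,2),"w",s["width"],"grip",s["grip_force"],"ft",np.round(s["ft_force"],1))
    for *w,hd in wps:print(w,hd,"->",(R.T@(np.array(w)-p)).round(4),"roll",round(-((hd-h+180)%360-180),1))
E
python3 - <<'E'
from h import *
shift((.45,.4,.215,40),(.58,.1,.215,10),(.56,-.15,.215,-12),(.4475,-.345,.215,-33),(.4475,-.345,.12,-33))
print(ray("top",[[422,244],[376,244]],.018))
E
```

```text
tcp [0.2421 0.6027 0.2138] heading 68.12 w 0.09204847230020331 grip 0.0 ft [ 0.4  0.4 -1. ]
[0.45, 0.4, 0.215] 40 -> [-0.2685 -0.1106 -0.001 ] roll 28.1
[0.58, 0.1, 0.215] 10 -> [-0.5009 -0.3405 -0.0006] roll 58.1
[0.56, -0.15, 0.215] -12 -> [-5.755e-01 -5.800e-01 -3.000e-04] roll 80.1
[0.4475, -0.345, 0.215] -33 -> [-5.438e-01 -8.028e-01  1.000e-04] roll 101.1
[0.4475, -0.345, 0.12] -33 -> [-0.5438 -0.8027  0.0951] roll 101.1
[[ 0.36456553 -0.36843827  0.018     ]
 [ 0.36012676 -0.22336812  0.018     ]]
```

Request:
{"fn": "servo_tool", "kwargs": {
  "plan": [
    {"hand": 0.06, "x": -0.13, "y": -0.055, "z": 0, "roll": 14},
    {"x": -0.27, "y": -0.11, "z": 0, "roll": 28},
    {"x": -0.27, "y": -0.11, "z": 0, "roll": 28},
    {"x": -0.27, "y": -0.11, "z": 0, "roll": 28},
    {"x": -0.5, "y": -0.34, "z": 0, "roll": 58},
    {"x": -0.5, "y": -0.34, "z": 0, "roll": 58},
    {"x": -0.5, "y": -0.34, "z": 0, "roll": 58},
    {"x": -0.5, "y": -0.34, "z": 0, "roll": 58},
    {"x": -0.5, "y": -0.34, "z": 0, "roll": 58},
    {"x": -0.575, "y": -0.58, "z": 0, "roll": 80},
    {"x": -0.575, "y": -0.58, "z": 0, "roll": 80},
    {"x": -0.575, "y": -0.58, "z": 0, "roll": 80},
    {"x": -0.575, "y": -0.58, "z": 0, "roll": 80},
    {"x": -0.544, "y": -0.803, "z": 0, "roll": 101},
    {"x": -0.544, "y": -0.803, "z": 0, "roll": 101},
    {"x": -0.544, "y": -0.803, "z": 0, "roll": 101},
    {"x": -0.544, "y": -0.803, "z": 0.05, "roll": 101},
    {"x": -0.544, "y": -0.803, "z": 0.095, "roll": 101},
    {"x": -0.544, "y": -0.803, "z": 0.095, "roll": 101},
    {"x": -0.544, "y": -0.803, "z": 0.095, "roll": 101}
  ]
}}

```text
invalid input
```

Run:
```python
from h import *
p,d=viewer.snapshot("side")
m=omask(p,(335,255,375,310));P=cloud("side",d,m);T=P[P[:,2]>.035];print(m.sum(),rect(T),rect(P))
cv2.imwrite("pics/side1.png",cv2.resize(p[150:320,260:460],None,fx=4,fy=3.5))
shift((.4475,-.345,.033,-33),(.4475,-.345,.12,-33))
```

```text
197 ((442.4810485839844, -345.31787109375), (33.924720764160156, 11.222670555114746), 61.947113037109375) ((445.7349548339844, -344.2251892089844), (51.51493453979492, 25.334152221679688), 56.47801208496094)
tcp [0.2421 0.6028 0.2139] heading 68.12 w 0.09189879186180454 grip 0.0 ft [ 0.3 -0.4 -0.2]
[0.4475, -0.345, 0.033] -33 -> [-0.5438 -0.8027  0.182 ] roll 101.1
[0.4475, -0.345, 0.12] -33 -> [-0.5438 -0.8029  0.095 ] roll 101.1
```

View pics/side1.png

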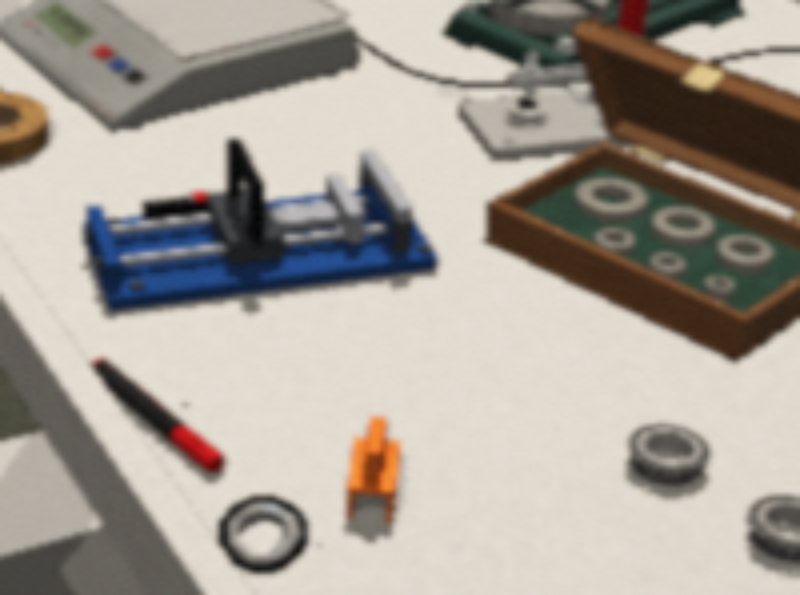

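The move was refused, so the picture shows the same scene: pad at (375,470), vise unmoved. I'll retry with every key in every row.

Request:
{"fn": "servo_tool", "kwargs": {
  "force": 30,
  "plan": [
    {"hand": 0.06, "x": -0.13, "y": -0.055, "z": 0, "roll": 10},
    {"hand": 0.06, "x": -0.27, "y": -0.11, "z": 0, "roll": 28},
    {"hand": 0.06, "x": -0.27, "y": -0.11, "z": 0, "roll": 28},
    {"hand": 0.06, "x": -0.27, "y": -0.11, "z": 0, "roll": 28},
    {"hand": 0.06, "x": -0.5, "y": -0.34, "z": 0, "roll": 58},
    {"hand": 0.06, "x": -0.5, "y": -0.34, "z": 0, "roll": 58},
    {"hand": 0.06, "x": -0.5, "y": -0.34, "z": 0, "roll": 58},
    {"hand": 0.06, "x": -0.5, "y": -0.34, "z": 0, "roll": 58},
    {"hand": 0.06, "x": -0.5, "y": -0.34, "z": 0, "roll": 58},
    {"hand": 0.06, "x": -0.575, "y": -0.58, "z": 0, "roll": 80},
    {"hand": 0.06, "x": -0.575, "y": -0.58, "z": 0, "roll": 80},
    {"hand": 0.06, "x": -0.575, "y": -0.58, "z": 0, "roll": 80},
    {"hand": 0.06, "x": -0.575, "y": -0.58, "z": 0, "roll": 80},
    {"hand": 0.06, "x": -0.544, "y": -0.803, "z": 0, "roll": 101},
    {"hand": 0.06, "x": -0.544, "y": -0.803, "z": 0, "roll": 101},
    {"hand": 0.06, "x": -0.544, "y": -0.803, "z": 0, "roll": 101},
    {"hand": 0.06, "x": -0.544, "y": -0.803, "z": 0.05, "roll": 101},
    {"hand": 0.06, "x": -0.544, "y": -0.803, "z": 0.095, "roll": 101},
    {"hand": 0.06, "x": -0.544, "y": -0.803, "z": 0.095, "roll": 101},
    {"hand": 0.06, "x": -0.544, "y": -0.803, "z": 0.095, "roll": 101}
  ]
}}

```text
t: 2.65
eef_pos: [0.4486, -0.3443, 0.1201]
ee_rot: [-0.0, 0.878, 0.478, 0.0]
ft_force: [-0.1, -0.3, 0.4]
width: 0.0602
grip_force: 0.0
```

Run:
```python
from h import *
p,d=viewer.snapshot("side")
cv2.imwrite("pics/side2.png",cv2.resize(p[120:320,260:460],None,fx=3,fy=3))
shift((.447,-.345,.033,-33),(.447,-.345,.12,-33))
```

```text
tcp [ 0.4494 -0.3443  0.121 ] heading -32.79 w 0.060106303767852996 grip 0.0 ft [ 0.7  1.  -0.4]
[0.447, -0.345, 0.033] -33 -> [-0.002  -0.0018  0.088 ] roll 0.2
[0.447, -0.345, 0.12] -33 -> [-0.0019 -0.0017  0.001 ] roll 0.2
```

Request:
{"fn": "servo_tool", "kwargs": {
  "force": 30,
  "plan": [
    {"hand": 0.06, "x": -0.001, "y": -0.001, "z": 0.04, "roll": 0},
    {"hand": 0.06, "x": -0.001, "y": -0.001, "z": 0.07, "roll": 0},
    {"hand": 0.06, "x": -0.001, "y": -0.001, "z": 0.087, "roll": 0},
    {"hand": 0.06, "x": -0.001, "y": -0.001, "z": 0.087, "roll": 0},
    {"hand": 0.06, "x": -0.001, "y": -0.001, "z": 0.087, "roll": 0},
    {"hand": 0.0, "x": -0.001, "y": -0.001, "z": 0.087, "roll": 0},
    {"hand": 0.0, "x": -0.001, "y": -0.001, "z": 0.087, "roll": 0},
    {"hand": 0.0, "x": -0.001, "y": -0.001, "z": 0.087, "roll": 0},
    {"hand": 0.0, "x": -0.001, "y": -0.001, "z": 0.087, "roll": 0},
    {"hand": 0.0, "x": -0.001, "y": -0.001, "z": 0.087, "roll": 0},
    {"hand": 0.0, "x": -0.001, "y": -0.001, "z": 0.07, "roll": 0},
    {"hand": 0.0, "x": -0.001, "y": -0.001, "z": 0.02, "roll": 0},
    {"hand": 0.0, "x": -0.001, "y": -0.001, "z": -0.04, "roll": 0},
    {"hand": 0.0, "x": -0.001, "y": -0.001, "z": -0.07, "roll": 0},
    {"hand": 0.0, "x": -0.001, "y": -0.001, "z": -0.07, "roll": 0}
  ]
}}

```text
t: 4.58
eef_pos: [0.4476, -0.346, 0.1927]
ee_rot: [0.002, 0.878, 0.478, 0.002]
ft_force: [-1.2, -0.9, -2.2]
width: 0.0099
grip_force: 30.0
```

Run:
```python
from h import *
p,d=viewer.snapshot("side");t,dt=viewer.snapshot("top")
u,v=proj("side",bot.state()["eef_pos"])[0].astype(int)
cv2.imwrite("pics/side3.png",cv2.resize(p[v-45:v+60,u-60:u+60],None,fx=5,fy=5,interpolation=2))
m=omask(p,(u-30,v-40,u+30,v+50));P=cloud("side",d,m);T=P[P[:,2]>P[:,2].min()+.038];print(m.sum(),rect(P),np.percentile(P,[2,98],axis=0))
shift((.58,-.2,.19,-20),(.6006,-.0835,.19,-11.7))
```

```text
163 ((548.5903930664062, -239.79055786132812), (344.34979248046875, 25.53466796875), 47.0181770324707) [[ 0.42593166 -0.36934304  0.04131213]
 [ 0.66691107 -0.12785319  0.22675719]]
tcp [ 0.4461 -0.3444  0.1894] heading -32.86 w 0.009506783770310223 grip 29.99629855155945 ft [-1.2  0.2 -1.8]
[0.58, -0.2, 0.19] -20 -> [ 0.1939  0.0341 -0.0005] roll -12.9
[0.6006, -0.0835, 0.19] -11.7 -> [ 0.303  -0.0118 -0.0005] roll -21.2
```

View pics/side3.png

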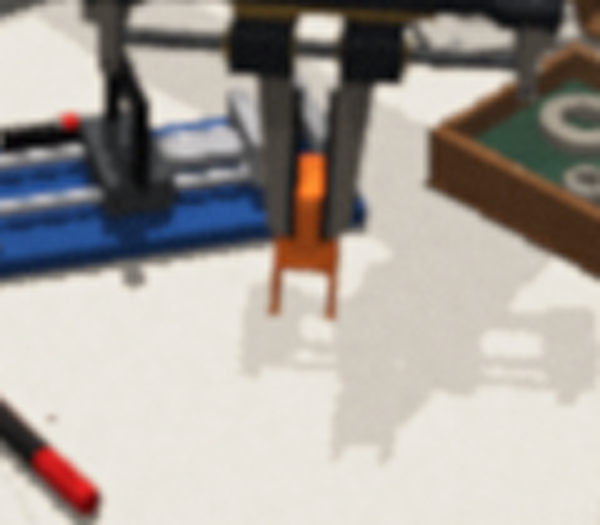

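Pad held upright in the fingers (tab at (310,190), roof at (305,255) in the crop). Now over the anvil.

Request:
{"fn": "servo_tool", "kwargs": {
  "force": 30,
  "plan": [
    {"hand": 0.0, "x": 0.05, "y": 0.01, "z": 0, "roll": -3},
    {"hand": 0.0, "x": 0.1, "y": 0.02, "z": 0, "roll": -7},
    {"hand": 0.0, "x": 0.15, "y": 0.02, "z": 0, "roll": -11},
    {"hand": 0.0, "x": 0.2, "y": 0.01, "z": 0, "roll": -14},
    {"hand": 0.0, "x": 0.25, "y": 0.0, "z": 0, "roll": -18},
    {"hand": 0.0, "x": 0.29, "y": -0.01, "z": 0, "roll": -21},
    {"hand": 0.0, "x": 0.304, "y": -0.0115, "z": 0, "roll": -21},
    {"hand": 0.0, "x": 0.304, "y": -0.0115, "z": 0.03, "roll": -21},
    {"hand": 0.0, "x": 0.304, "y": -0.0115, "z": 0.065, "roll": -21},
    {"hand": 0.0, "x": 0.304, "y": -0.0115, "z": 0.065, "roll": -21},
    {"hand": 0.0, "x": 0.304, "y": -0.0115, "z": 0.065, "roll": -21}
  ]
}}

```text
t: 6.05
eef_pos: [0.602, -0.0848, 0.1252]
ee_rot: [0.0, 0.777, 0.629, -0.0]
ft_force: [-0.0, -1.0, -1.3]
width: 0.0098
grip_force: 30.0
```

Run:
```python
from h import *
p,d=viewer.snapshot("side");t,dt=viewer.snapshot("top")
u,v=proj("side",bot.state()["eef_pos"])[0].astype(int)
cv2.imwrite("pics/side4.png",cv2.resize(p[v-30:v+50,u-55:u+45],None,fx=7,fy=7,interpolation=2))
m=omask(p,(u-30,v-30,u+30,v+40));P=cloud("side",d,m);P=P[np.abs(P-np.median(P,0)).max(1)<.06];print("pad",m.sum(),rect(P),np.percentile(P,[2,98],axis=0))
A=np.zeros(d.shape,bool);A[v-30:v+50,u-55:u+45]=1;Q=cloud("side",d,A&~m)
Q=Q[(Q[:,2]>.054)&(Q[:,2]<.066)&(Q[:,0]>.58)&(Q[:,0]<.63)];print("anvil",len(Q),rect(Q),Q.mean(0))
shift((.6006,-.0835,.125,-11.7),(.6006,-.0835,.069,-11.7))
```

```text
pad 131 ((594.5196533203125, -89.69324493408203), (41.55536651611328, 29.19948959350586), 84.41490173339844) [[ 0.58149373 -0.10972781  0.09896809]
 [ 0.6079095  -0.07295061  0.1482005 ]]
anvil 313 ((606.4310913085938, 72.71725463867188), (49.44081497192383, 400.2865295410156), 0.5413259863853455) [0.60217914 0.13071938 0.06108216]
tcp [ 0.6026 -0.0843  0.126 ] heading -11.94 w 0.009718780208508762 grip 29.996313750743866 ft [ 0.1 -0.5 -0.5]
[0.6006, -0.0835, 0.125] -11.7 -> [ 0.0003 -0.0021  0.001 ] roll -0.2
[0.6006, -0.0835, 0.069] -11.7 -> [ 0.0003 -0.0023  0.057 ] roll -0.2
```

View pics/side4.png

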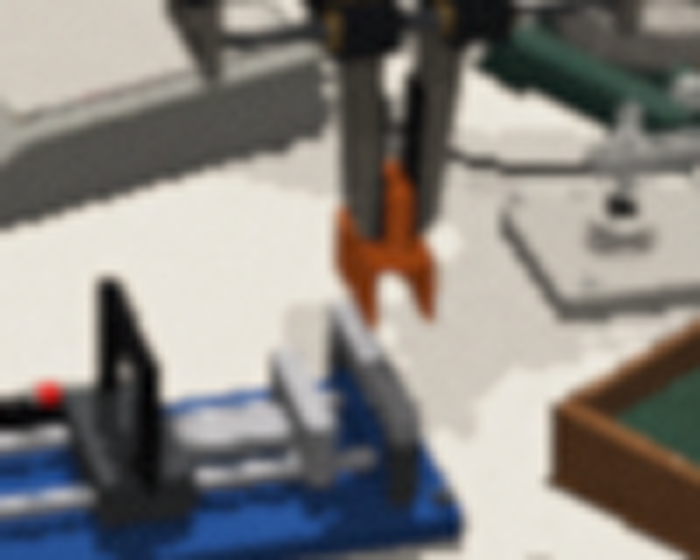

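Run:
```python
from h import *
e=np.array(bot.state()["eef_pos"]);u,v=proj("side",e)[0].astype(int)
c=lambda x,y:np.array([[u-55+(x-3)/7,v-30+(y-3)/7]])
a=np.radians(-11.7);X=np.array([np.cos(a),np.sin(a)]);Y=np.array([-np.sin(a),np.cos(a)])
A=np.array([.6006,-.0835])
f=lambda P:((P[:,:2]-A)@np.c_[X,Y]).round(4)
print("legs feet",f(ray("side",c(374,322),.092)),f(ray("side",c(430,320),.092)),"tab top near",f(ray("side",c(400,168),.148)))
print("bar top ends: near",f(ray("side",c(381,425),.06)),f(ray("side",c(414,420),.06)),"far",f(ray("side",c(332,312),.06)),f(ray("side",c(350,308),.06)))
# top view: anvil bar bright pixels & pad
p0=cv2.imread("pics/top0.png");pts=np.array([[118,62],[240,87],[118,82],[242,100]])
print("top bar corners",f(ray("top",(pts-1.5)/4+[290,145],.06)))
t,dt=viewer.snapshot("top");m=cv2.inRange(hsv(t),(5,100,60),(22,255,255))>0;vv,uu=np.nonzero(m[130:200,290:370]);print("top orange",len(uu))
if len(uu):
    q=f(ray("top",np.c_[uu+290,vv+130],.121));print(np.percentile(q,[2,50,98],axis=0))
```

```text
legs feet [[-0.0107 -0.0208]] [[ 0.0115 -0.0246]] tab top near [[0.0044 0.0018]]
bar top ends: near [[-0.0144 -0.0466]] [[-0.0005 -0.0463]] far [[-0.0087  0.0385]] [[-0.0004  0.0398]]
top bar corners [[ 0.0041  0.0488]
 [ 0.0071 -0.047 ]
 [-0.011   0.0451]
 [-0.0023 -0.0508]]
top orange 1
[[ 0.09   -0.0817]
 [ 0.09   -0.0817]
 [ 0.09   -0.0817]]
```

Run:
```python
from h import *
a=np.radians(-11.7);X=np.array([np.cos(a),np.sin(a)]);Y=np.array([-np.sin(a),np.cos(a)]);A=np.array([.6006,-.0835])
xs=np.arange(-.02,.0201,.002);ims=[]
for n in("top","side"):
    g=cv2.imread(f"pics/{n}0.png");d=np.load(f"{n}0.npy")
    for ys in(np.linspace(-.04,-.01,16),np.linspace(.01,.04,16)):
        P=np.array([[*(A+x*X+y*Y),.06] for x in xs for y in ys]);q=proj(n,P).astype(np.float32)
        s=cv2.remap(cv2.cvtColor(g,6),q[:,0].reshape(len(xs),-1),q[:,1].reshape(len(xs),-1),1);print(n,ys[0].round(2),s.mean(1).astype(int).tolist())
    m=np.ones(d.shape,bool);P=cloud(n,d,m);L=np.c_[(P[:,:2]-A)@np.c_[X,Y],P[:,2]]
    L=L[(np.abs(L[:,0])<.03)&(np.abs(L[:,1])<.044)&(L[:,2]>.056)&(L[:,2]<.07)]
    print("  depth top",len(L),np.percentile(L,[5,50,95],axis=0).round(4).tolist(), np.polyfit(L[:,1],L[:,0],1))
```

```text
top -0.04 [121, 118, 113, 108, 102, 102, 112, 132, 154, 170, 178, 177, 169, 155, 136, 118, 110, 114, 129, 151, 173]
top 0.01 [118, 116, 114, 109, 102, 103, 114, 136, 158, 174, 180, 179, 171, 155, 134, 117, 109, 115, 132, 155, 177]
  depth top 97 [[-0.004, -0.0381, 0.0564], [0.0011, 0.0015, 0.0592], [0.0066, 0.039, 0.0626]] [-0.01102921  0.00122931]
side -0.04 [35, 36, 41, 51, 65, 89, 122, 153, 171, 179, 183, 189, 199, 210, 217, 219, 220, 220, 219, 219, 220]
side 0.01 [206, 188, 164, 139, 122, 119, 134, 155, 173, 182, 187, 193, 202, 211, 216, 219, 220, 220, 219, 220, 220]
  depth top 76 [[-0.0076, -0.0384, 0.0569], [-0.0026, -0.0006, 0.0592], [0.0032, 0.0409, 0.0623]] [-0.01266996 -0.00253734]
```

Request:
{"fn": "servo_tool", "kwargs": {
  "force": 30,
  "plan": [
    {"hand": 0.0, "x": 0, "y": -0.002, "z": 0.01, "roll": 0},
    {"hand": 0.0, "x": 0, "y": -0.002, "z": 0.02, "roll": 0},
    {"hand": 0.0, "x": 0, "y": -0.002, "z": 0.027, "roll": 0},
    {"hand": 0.0, "x": 0, "y": -0.002, "z": 0.032, "roll": 0},
    {"hand": 0.0, "x": 0, "y": -0.002, "z": 0.036, "roll": 0},
    {"hand": 0.0, "x": 0, "y": -0.002, "z": 0.04, "roll": 0},
    {"hand": 0.0, "x": 0, "y": -0.002, "z": 0.04, "roll": 0}
  ]
}}

```text
t: 7.08
eef_pos: [0.5997, -0.083, 0.0843]
ee_rot: [-0.0, 0.776, 0.63, -0.0]
ft_force: [-0.0, -0.8, -0.6]
width: 0.0099
grip_force: 30.0
```

Run:
```python
from h import *
p,d=viewer.snapshot("side")
u,v=proj("side",bot.state()["eef_pos"])[0].astype(int)
cv2.imwrite("pics/side5.png",cv2.resize(p[v-30:v+50,u-55:u+45],None,fx=7,fy=7,interpolation=2))
shift((.599,-.0835,.069,-11.7))
```

```text
tcp [ 0.5998 -0.0831  0.0845] heading -11.88 w 0.009683748337650266 grip 29.996324479579926 ft [-0.1 -0.  -1. ]
[0.599, -0.0835, 0.069] -11.7 -> [-0.0006 -0.0007  0.0155] roll -0.2
```

View pics/side5.png

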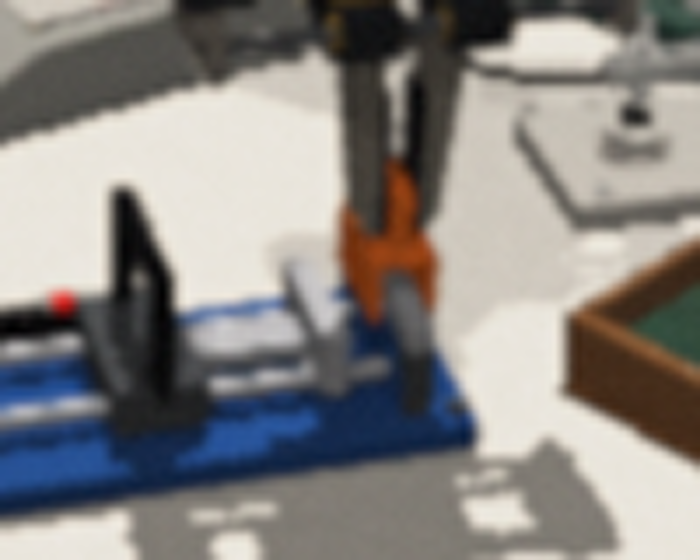

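The pad straddles the bar, with the bar end at (405,290) between the legs and no contact force. Next I lower it fully, release and rise.

Request:
{"fn": "servo_tool", "kwargs": {
  "force": 30,
  "plan": [
    {"hand": 0.0, "x": 0, "y": 0, "z": 0.006, "roll": 0},
    {"hand": 0.0, "x": 0, "y": 0, "z": 0.012, "roll": 0},
    {"hand": 0.0, "x": 0, "y": 0, "z": 0.0155, "roll": 0},
    {"hand": 0.0, "x": 0, "y": 0, "z": 0.0155, "roll": 0}
  ]
}}

```text
t: 7.62
eef_pos: [0.5996, -0.083, 0.0696]
ee_rot: [-0.0, 0.777, 0.63, 0.0]
ft_force: [-3.3, 0.5, 5.0]
width: 0.0098
grip_force: 30.0
```

Light seating force (about 5 N). Release.

Request:
{"fn": "servo_tool", "kwargs": {
  "force": 30,
  "plan": [
    {"hand": 0.04, "x": 0, "y": 0, "z": 0, "roll": 0},
    {"hand": 0.04, "x": 0, "y": 0, "z": 0, "roll": 0},
    {"hand": 0.04, "x": 0, "y": 0, "z": 0, "roll": 0},
    {"hand": 0.04, "x": 0, "y": 0, "z": 0, "roll": 0},
    {"hand": 0.04, "x": 0, "y": 0, "z": -0.02, "roll": 0},
    {"hand": 0.04, "x": 0, "y": 0, "z": -0.05, "roll": 0},
    {"hand": 0.04, "x": 0, "y": 0, "z": -0.1, "roll": 0},
    {"hand": 0.04, "x": 0, "y": 0, "z": -0.12, "roll": 0},
    {"hand": 0.04, "x": 0, "y": 0, "z": -0.12, "roll": 0}
  ]
}}

```text
t: 8.75
eef_pos: [0.6007, -0.0831, 0.191]
ee_rot: [0.001, 0.776, 0.63, 0.002]
ft_force: [0.3, 0.6, 0.3]
width: 0.0396
grip_force: 0.0
```

Run:
```python
from h import *
a=np.radians(-12);X=np.array([np.cos(a),np.sin(a)]);Y=np.array([-np.sin(a),np.cos(a)]);A=np.array([.6006,-.0835])
p,d=viewer.snapshot("side");u,v=proj("side",[*A,.06])[0].astype(int)
cv2.imwrite("pics/side6.png",cv2.resize(p[v-45:v+40,u-60:u+40],None,fx=7,fy=7,interpolation=2))
m=omask(p,(u-30,v-40,u+30,v+40));P=cloud("side",d,m);L=np.c_[(P[:,:2]-A)@np.c_[X,Y],P[:,2]];print(len(L),np.percentile(L,[3,50,97],axis=0).round(4).tolist())
b=np.array([.4986,-.0618]);shift((*b,.19,-12),(*b,.069,-12))
```

```text
146 [[-0.0181, -0.0239, 0.0418], [-0.0085, -0.0114, 0.065], [0.0091, 0.0152, 0.0923]]
tcp [ 0.5997 -0.0828  0.1893] heading -11.87 w 0.040276088128614364 grip 0.0 ft [-0.1  0.1 -0.4]
[np.float64(0.4986), np.float64(-0.0618), 0.19] -12 -> [-0.0003 -0.1033 -0.0008] roll 0.1
[np.float64(0.4986), np.float64(-0.0618), 0.069] -12 -> [-0.0003 -0.1033  0.1202] roll 0.1
```

View pics/side6.png

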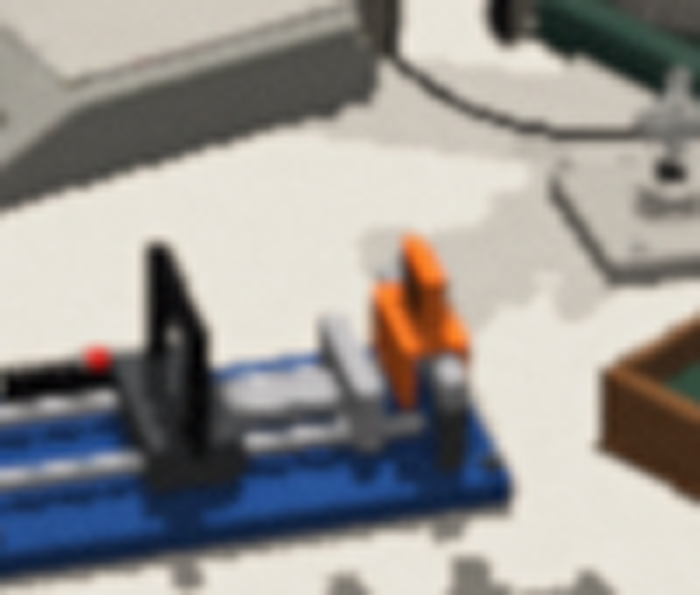

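Pad is seated level on the bar (tab top at z ≈ 0.092, as expected). Now the handle.

Request:
{"fn": "servo_tool", "kwargs": {
  "force": 50,
  "plan": [
    {"hand": 0.04, "x": 0, "y": -0.05, "z": 0, "roll": 0},
    {"hand": 0.04, "x": 0, "y": -0.103, "z": 0, "roll": 0},
    {"hand": 0.04, "x": 0, "y": -0.103, "z": 0, "roll": 0},
    {"hand": 0.04, "x": 0, "y": -0.103, "z": 0.04, "roll": 0},
    {"hand": 0.04, "x": 0, "y": -0.103, "z": 0.08, "roll": 0},
    {"hand": 0.04, "x": 0, "y": -0.103, "z": 0.1, "roll": 0},
    {"hand": 0.04, "x": 0, "y": -0.103, "z": 0.12, "roll": 0},
    {"hand": 0.04, "x": 0, "y": -0.103, "z": 0.12, "roll": 0},
    {"hand": 0.0, "x": 0, "y": -0.103, "z": 0.12, "roll": 0},
    {"hand": 0.0, "x": 0, "y": -0.103, "z": 0.12, "roll": 0},
    {"hand": 0.0, "x": 0, "y": -0.103, "z": 0.12, "roll": 0},
    {"hand": 0.0, "x": 0, "y": -0.103, "z": 0.12, "roll": 0}
  ]
}}

```text
t: 10.3
eef_pos: [0.4988, -0.0616, 0.0696]
ee_rot: [-0.0, 0.776, 0.63, 0.0]
ft_force: [-3.2, 1.1, 6.0]
width: 0.0108
grip_force: 50.0
```

```bash
cat > look.py <<'E'
from h import *
a=np.radians(-12);X=np.array([np.cos(a),np.sin(a)])
for n,b in(("top",(290,180,330,220)),("side",(280,180,340,225))):
    p=viewer.snapshot(n)[0];H=hsv(p)
    for nm,lo,hi,z in(("yellow",(18,90,80),(36,255,255),.0365),("red",(0,120,70),(8,255,255),.03)):
        m=cv2.inRange(H,lo,hi)[b[1]:b[3],b[0]:b[2]];v,u=np.nonzero(m)
        if len(u):q=ray(n,[[u.mean()+b[0],v.mean()+b[1]]],z)[0];print(n,nm,len(u),q.round(4),"vx",round(float((q[:2]-[.5418,-.0715])@X),4))
shift()
E
python3 look.py
```

```text
side red 9 [ 0.4839 -0.0099  0.03  ] vx -0.0694
tcp [ 0.4988 -0.0616  0.0696] heading -11.86 w 0.010358988158769254 grip 50.00256657600403 ft [-2.5  0.1  5.9]
```

Request:
{"fn": "servo_tool", "kwargs": {
  "force": 50,
  "plan": [
    {"hand": 0.0, "x": 0, "y": -0.006, "z": 0, "roll": 0},
    {"hand": 0.0, "x": 0, "y": -0.012, "z": 0, "roll": 0},
    {"hand": 0.0, "x": 0, "y": -0.018, "z": 0, "roll": 0},
    {"hand": 0.0, "x": 0, "y": -0.024, "z": 0, "roll": 0},
    {"hand": 0.0, "x": 0, "y": -0.03, "z": 0, "roll": 0},
    {"hand": 0.0, "x": 0, "y": -0.035, "z": 0, "roll": 0},
    {"hand": 0.0, "x": 0, "y": -0.037, "z": 0, "roll": 0},
    {"hand": 0.0, "x": 0, "y": -0.037, "z": 0, "roll": 0},
    {"hand": 0.0, "x": 0, "y": -0.037, "z": 0, "roll": 0}
  ]
}}

```text
t: 11.52
eef_pos: [0.4672, -0.0552, 0.0697]
ee_rot: [0.004, 0.776, 0.63, 0.003]
ft_force: [10.2, -1.9, -10.7]
width: 0.0105
grip_force: 50.0
```

```bash
python3 look.py
python3 - <<'E'
from h import *
p,d=viewer.snapshot("side");t,dt=viewer.snapshot("top")
a=cv2.resize(p[180:240,275:375],(780,468),interpolation=2)[:, :400]
b=cv2.resize(t[175:225,290:340],(400,400),interpolation=2)
o=np.zeros((468,800,3),np.uint8);o[:,:400]=a;o[:400,400:]=b;cv2.imwrite("pics/fin.png",o)
a=np.radians(-12);X=np.array([np.cos(a),np.sin(a)]);O=np.array([.5418,-.0715])
def cl(n,d,im,zlo):
    m=np.zeros(d.shape,bool);m[150:245,270:380]=1
    P=cloud(n,d,m);return P
E
```

```text
tcp [ 0.4673 -0.0552  0.0697] heading -11.88 w 0.010398781159457022 grip 49.99664604663849 ft [ 10.8  -1.6 -11. ]
```

View pics/fin.png

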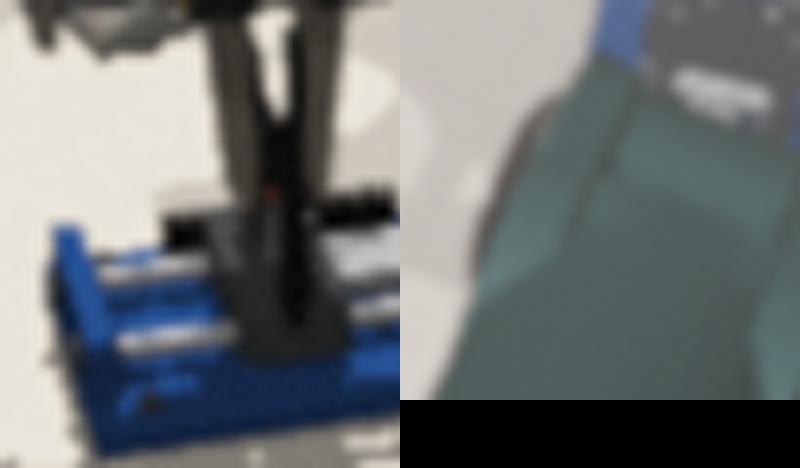

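The pointer is hidden behind the gripper and the carriage: the carriage covers it in the side view and the arm covers it in the top view. I'll compute the remaining travel from the clean first pictures, using sub-pixel centroids.

Run:
```python
from h import *
a=np.radians(-12);X=np.array([np.cos(a),np.sin(a)]);Y=np.array([-X[1],X[0]])
A=np.array([.6006,-.0835])
for n,off,rb,yb in(("top",.0011,(305,196,318,208),(308,186,319,196)),("side",-.0025,(300,198,322,213),None)):
    p=cv2.imread(f"pics/{n}0.png").astype(float)
    for nm,b,z in(("red",rb,.03),("yellow",yb,.0365)):
        if not b:continue
        c=p[b[1]:b[3],b[0]:b[2]];B,G,R=c[...,0],c[...,1],c[...,2]
        w=R-np.maximum(G,B) if nm=="red" else np.minimum(R,G)-B
        w=w-np.percentile(w,60);w[w<.25*w.max()]=0
        v,u=np.mgrid[b[1]:b[3],b[0]:b[2]];uv=[(w*u).sum()/w.sum(),(w*v).sum()/w.sum()]
        q=ray(n,[uv],z)[0,:2]-A;print(n,nm,np.round(uv,2),"vise x",round(.06+q@X-off,4),"y",round(q@Y,4),w.round(0).astype(int).max())
```

```text
top red [310.23 201.62] vise x -0.0671 y 0.0461 96
top yellow [313.25 190.15] vise x -0.0302 y 0.0453 45
side red [309.47 205.63] vise x -0.066 y 0.0501 139
```

Request:
{"fn": "servo_tool", "kwargs": {
  "force": 50,
  "plan": [
    {"hand": 0.0, "x": 0, "y": -0.002, "z": 0, "roll": 0},
    {"hand": 0.0, "x": 0, "y": -0.0045, "z": 0, "roll": 0},
    {"hand": 0.0, "x": 0, "y": -0.0045, "z": 0, "roll": 0},
    {"hand": 0.0, "x": 0, "y": -0.0045, "z": 0, "roll": 0},
    {"hand": 0.0, "x": 0, "y": -0.0045, "z": 0, "roll": 0},
    {"hand": 0.0, "x": 0, "y": -0.0045, "z": 0, "roll": 0}
  ]
}}

```text
t: 12.48
eef_pos: [0.4631, -0.0543, 0.0697]
ee_rot: [0.004, 0.776, 0.63, 0.003]
ft_force: [10.8, -2.7, -11.2]
width: 0.0107
grip_force: 50.0
```

Run:
```python
from h import *
shift()
a=np.radians(-12);X=np.array([np.cos(a),np.sin(a)]);Y=np.array([-X[1],X[0]]);A=np.array([.6006,-.0835])
print("travel",(np.array(bot.state()["eef_pos"])[:2]-[.4988,-.0616])@X)
# jaw plate / carriage travel check in side view: carriage left edge along a line at z=.041, y=-.03
xs=np.arange(-.20,-.04,.002)
for nm,p in(("0",cv2.imread("pics/side0.png")),("now",viewer.snapshot("side")[0])):
    g=cv2.cvtColor(p,6);r=[]
    for y in(-.036,-.035,-.034):
        q=proj("side",[[*(A+x*X+y*Y),.03] for x in xs]).astype(np.float32);r.append(cv2.remap(g,q[:,:1],q[:,1:],1).ravel())
    print(nm,np.mean(r,0).astype(int).tolist())
p,d=viewer.snapshot("side");u,v=proj("side",[*A,.06])[0].astype(int)
P=cloud("side",d,omask(p,(u-30,v-40,u+30,v+40)));L=np.c_[(P[:,:2]-A)@np.c_[X,Y],P[:,2]];print("pad",len(L),np.percentile(L,[3,50,97],axis=0).round(4).tolist())
```

```text
tcp [ 0.4631 -0.0543  0.0697] heading -11.88 w 0.010661396906603116 grip 49.996299147605896 ft [ 10.8  -2.7 -11.2]
travel -0.036468589441833656
0 [59, 67, 70, 72, 72, 72, 72, 73, 74, 73, 73, 71, 70, 72, 70, 70, 70, 71, 70, 70, 71, 70, 70, 70, 71, 70, 69, 70, 71, 70, 69, 69, 67, 64, 59, 51, 42, 33, 32, 32, 31, 32, 32, 31, 31, 31, 30, 28, 28, 29, 31, 32, 32, 32, 30, 31, 34, 40, 49, 57, 61, 63, 63, 62, 62, 61, 60, 58, 57, 58, 60, 61, 62, 61, 59, 56, 53, 52, 53, 56]
now [60, 70, 75, 76, 76, 77, 77, 79, 79, 78, 77, 75, 74, 72, 69, 66, 60, 52, 45, 39, 34, 33, 34, 34, 34, 34, 34, 32, 31, 30, 31, 32, 33, 34, 33, 32, 32, 34, 41, 48, 54, 59, 64, 66, 66, 62, 59, 61, 63, 65, 66, 66, 67, 66, 65, 65, 64, 61, 59, 56, 59, 68, 77, 82, 81, 80, 77, 74, 71, 69, 68, 70, 72, 73, 73, 73, 74, 73, 72, 71]
pad 141 [[-0.0181, -0.0245, 0.0417], [-0.0087, -0.0117, 0.065], [0.0083, 0.015, 0.0921]]
```

```bash
python3 -c "
from rig import order
print(order.hand_in())"
```

```text
the job is handed in; nothing more can be done
None
```

The job is handed in: the pad is released on the anvil bar, level and fully down, and the jaw is held about 36.5 mm back, where I measured the red mark; the gripper hid the pointer, so I confirmed that by tool and carriage travel, not by seeing it over the mark.

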